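# Load a build plate into the storage cassette from a lift table

## Robot

A 6-joint arm with a two-finger parallel gripper is mounted at the origin on the work surface. World frame = base frame: x ahead of the robot, y to its left, z up, the work surface at z = 0. Lengths are in m, angles in rad, forces in N, time in s.
With the tool pointing down it reaches from about 0.4 to 0.825 m from the base axis. Payload 7 kg.
Tool frame: the origin (TCP) lies on the centre line of the jaws, within the pads' length; the fingertips stand tip_reach ahead of it and the grasp point (between the pads) is the TCP (tip_reach is the distance from the TCP to the fingertips, in m); z points along the fingers, y is the line along which they close (so a half turn about z gives the same grasp; the last joint's range is limited). The gripper opens to 88 mm and grips with 3 to 60 N. Pads are 19 mm wide; open, the fingers measure 130 mm over their backs; the gripper's body (78 mm by 193 mm) begins 47 mm behind the grasp point.
Start: joints at [1.533, 0.359, 0.012, 0, -1.224, -0.288], TCP at [0.216, 0.639, 0.246] pointing down, gripper open.
Joint ranges: [-3.07, 3.07], [-1.43, 2.12], [-1.02, 1.25], [-3.03, 1.67], [-3.05, -0], [-3.03, 3.03]. Speed limits (rad/s): [2.39, 2.39, 3.01, 3.14, 3.14, 3.14].

## Interface

Orientations are given as [roll, pitch, yaw] about the fixed x, y, z axes, in that order (R = Rz(yaw) Ry(pitch) Rx(roll)).
In Python, from station import get_state, grab_frame, calibration, job_done, find_in, mark_of, tip_reach gives the robot as it stands.
- The arm moves only by the shell command python3 -m handwheel 'ROWS' [OPENING] [FORCE]. ROWS is JSON, a list of rows, each an object with "delta_pos": the shift along the world's x, y, z in units of 30 mm (1.0 is 30 mm), a list of three; "dr": the turn, a rotation vector about the world's x, y, z in degrees, a list of three. In form: [{"delta_pos": [tx, ty, tz], "dr": [rx, ry, rz]}, ...]. A call has 1 to 10 rows; each row shifts and turns the commanded pose from where the row before left it; what a row does not reach is not made up. A row lasts 1/10 s, in which the tool goes at most 50 mm and 8.59 degrees, less where a joint would pass 70% of its speed; a pose out of reach is approached as far as the arm can. A call is refused whole if a number of a shift passes 1 or a number of a turn 8.59, either way. A call with a gripper value outside its range is refused whole. OPENING is the closure, from -1 (fully open) to 1 (shut), set as the call begins (- or left out, the last holds). The fingers move at their own pace and stop on an object; FORCE is the grip in N (left out, the last holds). Time passes only in rows, so rows that do not move let the fingers close. It gives the time, the measured TCP pose, the force, the opening and the grip force at its end, in the units of the state.
- get_state(): the state, without advancing time (a new reading comes with each control period).
- grab_frame(name): name is "scene" or "top" or "wrist"; returns the picture (480x640x3 uint8, red, green, blue); there is no depth.
- calibration(name): a dict with "fx", "fy", "cx", "cy" (pixels), "k1" (the pictures are not rectified: a ray, as slopes to the right and down, at radius r is drawn at 1 + k1 r^2 times it, then the intrinsics apply), "extrinsics" (4x4, takes a point from world to camera coordinates). Camera axes: x right, y down, z forward; pixel columns grow to the right and rows downward; lengths in m; the calibration is good to about 2 mm. A picture is of the moment at which its call begins: read the wrist's pose just before it. calibration takes no time and is no camera call; for the wrist camera it gives the pose at the moment of the call.
- job_done(): hands the job in; it is judged then, once.
Trained networks look in the newest picture that a camera, given by its name, has taken for a name from the list of things; names that differ only in an ending like _2 or _b are one class to them, and where a whole thing is asked for, a point or a joint stands for the part that bears it (a point fixed in the world has none). Each returns a list of dicts, best first, with "conf" (0 to 1); they miss things now and then, are a little off and sometimes report something else, mostly with a low value. They report only what shows in the picture. A call takes as long as a camera call. They do not tell look-alikes from the thing itself.
- find_in(camera, query): "location" ([column, row] in pixels, amid what is visible of it).
- mark_of(camera, query): "location" ([column, row] in pixels: a listed point, or the origin of a listed thing).
The state is a dict: "t": time; "q": joint angles; "qd": joint speeds; "joint_efforts": joint torques, N m; "eef_pos": TCP position; "ee_rot": TCP orientation; "force": force on the tool from outside, world axes, zero at the start; "moment": the same for the moment, N m; "width": finger opening in m; "gripper_force": force on a finger pad.
Only numpy, scipy, OpenCV 4.12 (cv2) and the standard library are available. Lean on these libraries where they do the work, as an engineer would, in place of code of your own. Each camera call takes 0.05 s, during which the arm holds its last target. There are 200 camera calls.

## Task

Use the red handle to set the lift table level with the lowest free slot of the cassette docked beside it, then push the round build plate off the table into that slot until it is fully home against the back stop, lying flat. Leave the spool, the red cone and the bottle where they are.

Things in the scene. Friction and masses are not known exactly. Their poses are not given: they have to be found in the camera images.
- plate: Loose round metal build plate with an orange-gold top, 140 mm across, 6 mm thick, about 0.2 kg, lying on the lift table. Origin: centre of its underside.
- lift: Forked white table on a vertical slide. Origin: on its top surface, where the plate's centre starts; +y points to the docked cassette, +x to the red handle. Two tines, x = +-45 to +-85, y = -65 to +89 mm, 8 mm thick. The gap between is open: fingers can dip 35 mm below the surface (cross-bar below that). Moves 50 mm up or down from its start; 4 to 10 N moves it; friction holds it where left; never turns.
- lift_rear (a point): Point of the lift at the middle of the table's open rear edge, 65 mm before the lift's origin (-y), at surface height; from here the plate's rim, which overhangs the rear edge by about 5 mm, can be pushed along +y. Blue fences 9 mm high at x = +-73 mm guide the plate; rear stops 8 mm high stand only at x = +-46 to +-74 mm. Axes as the lift's.
- station: Fixed dark base under the lift, 220 x 170 mm, 10 mm high, with the lift's mast at x = -98 to -131 mm, y = +-25 mm, 165 mm high. Origin: on the bench under the lift's origin; axes as the lift's.
- cassette_a: Blue cassette, fixed, 180 x 110 mm. Origin under the centre of a homed plate, at bench level or up to 10 mm above it (screw feet). 4 slots, pitch 26 mm: pairs of white ledges 6 mm thick at x = +-45 to +-79, gap between open; front 10 mm ramps down 4 mm. Back stop: two posts. Open on top; frame top 166 mm. Stored dark plates, fixed, 140 mm across, stick out 40 mm, as the loose one does when home.
- cassette_b: Green cassette, fixed, of the same build as the blue one but with more plates stored. The two change places from run to run: one is docked at the lift, the other is parked behind it and is not to be used. Axes: +y is the way a plate goes in.
- lift_grip (a point): Point in the red square post (22 mm by 22 mm, upright) that is the lift's handle, 126 mm from the lift's origin along the lift's +x, 50 mm above the table surface; the post's top is 16 mm higher and its foot 79 mm lower. Axes as the lift's. Moves up and down with the table.
- cassette_a_slot (a point): Lowest free slot of the blue cassette (number 2 from the bottom; one plate is stored below it, all above empty): where the centre of a plate's underside comes when fully home. +y is the way in, z up. Mouth 30 mm before it (-y). Docked: about 152 mm from the lift's origin along its +y; parked: 370 mm away.
- cassette_b_slot (a point): Lowest free slot of the green cassette (number 4 from the bottom; three plates are stored below it, all above empty): where the centre of a plate's underside comes when fully home. +y is the way in, z up. Mouth 30 mm before it (-y). Docked: about 152 mm from the lift's origin along its +y; parked: 370 mm away.
- spool: Bystander: filament spool lying flat, cardboard and red, 180 mm across, 60 mm high. Origin: centre of its underside.
- nozzle_cone: Bystander: red printed cone, 80 mm across, 85 mm high. Origin: centre of its underside.
- bottle: Bystander: white bottle with blue cap, 64 mm across, 150 mm high. Origin: centre of its underside.
Not all that is in view belongs to the job. There is more than one size of the plate; the job needs the middle-sized.

How it is judged:
By the outcome, as a careful person would: the job done as asked, in the order asked, and still so for the second after the job is handed in, with the robot touching nothing.
It also fails if it takes over 48 s, if anything falls off the work surface, if the arm or the gripper's body presses on something with over 40 N, if the wrist force passes 120 N, or if a joint passes its speed limit or range.

## Working session

There is one attempt and no reset: what is moved stays moved. The work goes in short steps, Python scripts to look and compute and a shell command to move; the robot and the scene stay as the last step left them, time stands still between calls to the robot, and variables do not carry over. Pictures are saved under pics/ and viewed, at most 10 in all, crops included, and the job is handed in when it is done.

```bash
mkdir -p pics; cat > h.py <<'E'
import numpy as np, cv2, json
from station import *
def ray(cam,uv,c=None):
    c=c or calibration(cam); K=np.array([[c['fx'],0,c['cx']],[0,c['fy'],c['cy']],[0,0,1.]])
    E=np.array(c['extrinsics']); n=cv2.undistortPoints(np.array([[uv]],float),K,np.array([c['k1'],0,0,0,0.]))[0,0]
    # model: distorted = n*(1+k1 r^2)
    d=E[:3,:3].T@np.array([n[0],n[1],1]); o=-E[:3,:3].T@E[:3,3]; return o,d/np.linalg.norm(d)
def tri(rs):
    A=np.zeros((3,3));b=np.zeros(3)
    for o,d in rs:
        P=np.eye(3)-np.outer(d,d);A+=P;b+=P@o
    x=np.linalg.solve(A,b); return x,[float(np.linalg.norm((np.eye(3)-np.outer(d,d))@(x-o)))for o,d in rs]
def proj(cam,p):
    c=calibration(cam);E=np.array(c['extrinsics']);q=E[:3,:3]@np.array(p)+E[:3,3];s=q[:2]/q[2];s=s*(1+c['k1']*(s@s))
    return s*[c['fx'],c['fy']]+[c['cx'],c['cy']]
def save(cam,name): 
    f=grab_frame(cam);cv2.imwrite('pics/'+name,f[:,:,::-1]);return f
E
python3 - <<'E'
from h import *
a=save('scene','s0.png');b=save('top','t0.png')
names=['plate','lift','lift_rear','lift_grip','station','cassette_a_slot','cassette_b_slot','cassette_a','cassette_b']
for n in names:
    r={}
    for c in('scene','top'):
        r[c]=mark_of(c,n)[:3]
    print(n,[[(np.round(x['location']).tolist(),round(x['conf'],2)) for x in r[c]] for c in r])
    if r['scene'] and r['top']:
        p,e=tri([ray(c,r[c][0]['location']) for c in r]);print('   ',p.round(4),np.round(e,4))
print(get_state()['t'],tip_reach)
print({c:np.linalg.inv(np.array(calibration(c)['extrinsics']))[:3,3].round(2) for c in('scene','top','wrist')})
E
```

```text
plate [[([365.0, 344.0], 0.91), ([245.0, 298.0], 0.82), ([308.0, 235.0], 0.74)], [([380.0, 244.0], 0.95), ([318.0, 167.0], 0.85), ([318.0, 258.0], 0.7)]]
    [ 0.6712 -0.1442 -0.0465] [0.1388 0.1388]
lift [[([308.0, 235.0], 0.43)], []]
lift_rear [[([284.0, 242.0], 0.8)], []]
lift_grip [[([329.0, 248.0], 0.81), ([308.0, 272.0], 0.73)], [([326.0, 207.0], 0.59)]]
    [ 0.6608 -0.0869  0.1665] [0.0005 0.0005]
station [[([307.0, 271.0], 0.94), ([246.0, 365.0], 0.54)], []]
cassette_a_slot [[([364.0, 233.0], 0.79)], [([460.0, 251.0], 0.69), ([264.0, 253.0], 0.56), ([189.0, 245.0], 0.45)]]
    [ 0.6753 -0.2198  0.3281] [0.1839 0.1839]
cassette_b_slot [[([439.0, 197.0], 0.86)], [([172.0, 244.0], 0.81)]]
    [0.5593 0.2911 0.1454] [0.0028 0.0028]
cassette_a [[([366.0, 261.0], 0.59)], [([264.0, 254.0], 0.87), ([187.0, 244.0], 0.86)]]
    [ 0.5452  0.0816 -0.0087] [0.001 0.001]
cassette_b [[([366.0, 261.0], 0.59)], [([264.0, 254.0], 0.87), ([187.0, 244.0], 0.86)]]
    [ 0.5452  0.0816 -0.0087] [0.001 0.001]
1.0 0.019
{'scene': array([ 1.32, -0.42,  0.72]), 'top': array([ 0.53, -0.06,  1.29]), 'wrist': array([0.3 , 0.61, 0.38])}
```

View pics/s0.png

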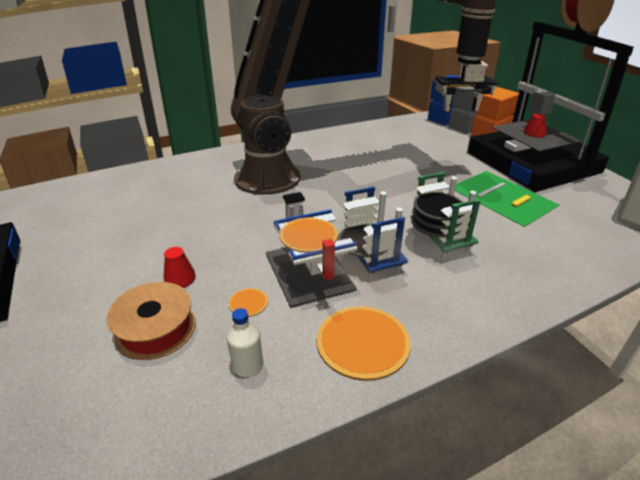

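View pics/t0.png

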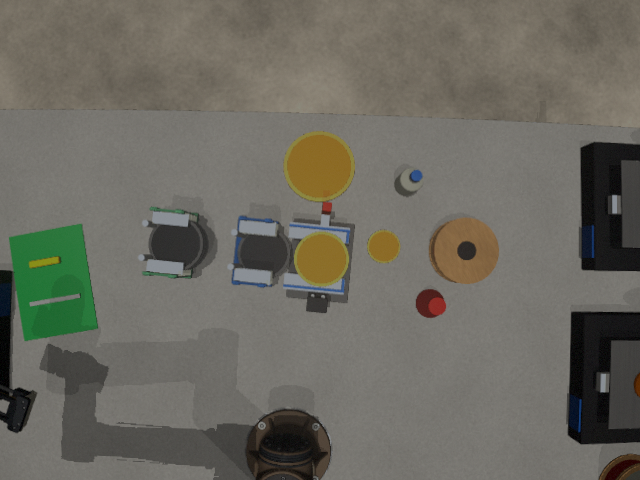

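The blue cassette is docked: the middle plate is on the lift at scene (308,235) and top (322,258), and the handle top is at top (327,207). The green cassette is parked behind it, at top (172,244). The other orange plates, at scene (365,344) and (245,298), are decoys.

```bash
python3 - <<'E'
from h import *
grab_frame('scene');grab_frame('top')
T=lambda s,t:tri([ray('scene',s),ray('top',t)])
def pr(n,p):print(n,p[0].round(4),np.round(p[1],4))
ms=lambda c,n:[(np.round(x['location'],1).tolist(),round(x['conf'],2)) for x in mark_of(c,n)]
P=ms('scene','plate');Q=ms('top','plate');print(P,Q)
s=[x[0] for x in P if abs(x[0][0]-308)<12];t=[x[0] for x in Q if abs(x[0][0]-320)<12 and x[0][1]>230]
if s and t: pr('plate',T(s[0],t[0]))
A=ms('scene','cassette_a_slot');B=ms('top','cassette_a_slot');print(A,B)
s=[x[0] for x in A if abs(x[0][0]-364)<12];t=[x[0] for x in B if abs(x[0][0]-264)<12]
if s and t: pr('slot',T(s[0],t[0]))
A=ms('scene','lift_grip');B=ms('top','lift_grip');print(A,B)
pr('grip',T(A[0][0],B[0][0]))
s=get_state();print(s['eef_pos'],s['ee_rot'],s['t'],s['width'])
C=np.linalg.inv(np.array(calibration('wrist')['extrinsics']));print(C.round(3))
E
```

```text
[([362.2, 343.3], 0.82), ([310.1, 232.2], 0.63), ([246.5, 301.7], 0.59)] [([380.2, 245.0], 0.94), ([319.0, 260.7], 0.8), ([319.6, 166.3], 0.65)]
plate [ 0.5298 -0.0728  0.1202] [0.0005 0.0005]
[([366.8, 234.1], 0.84)] [([261.0, 254.3], 0.63)]
slot [0.5432 0.0797 0.0779] [0.0015 0.0015]
[([329.7, 249.3], 0.82)] [([326.9, 204.9], 0.83)]
grip [ 0.6665 -0.0883  0.1668] [0.0005 0.0005]
[0.21606273 0.63946778 0.24556459] [ 3.14158687e+00  1.03652343e-05 -3.25829307e-01] 1.4 0.08743854293602994
[[-0.32  -0.901 -0.294  0.295]
 [-0.947  0.304  0.1    0.612]
 [-0.001  0.311 -0.951  0.385]
 [ 0.     0.     0.     1.   ]]
```

```bash
python3 -m handwheel '[{"delta_pos":[0.45,-0.94,0.15],"dr":[0,0,-2.85]},{"delta_pos":[0.45,-0.94,0.15],"dr":[0,0,-2.85]},{"delta_pos":[0.45,-0.94,0.15],"dr":[0,0,-2.85]},{"delta_pos":[0.45,-0.94,0.15],"dr":[0,0,-2.85]},{"delta_pos":[0.45,-0.94,0.15],"dr":[0,0,-2.85]},{"delta_pos":[0.45,-0.94,0.15],"dr":[0,0,-2.85]},{"delta_pos":[0.45,-0.94,0.15],"dr":[0,0,-2.85]},{"delta_pos":[0.45,-0.94,0.15],"dr":[0,0,-2.85]},{"delta_pos":[0.45,-0.94,0],"dr":[0,0,-2.85]},{"delta_pos":[0.45,-0.94,0],"dr":[0,0,-2.85]}]' -1 
python3 -m handwheel '[{"delta_pos":[0.45,-0.94,0],"dr":[0,0,-2.85]},{"delta_pos":[0.45,-0.94,0],"dr":[0,0,-2.85]},{"delta_pos":[0.45,-0.94,0],"dr":[0,0,-2.85]},{"delta_pos":[0.45,-0.94,0],"dr":[0,0,-2.85]},{"delta_pos":[0.45,-0.94,0],"dr":[0,0,-2.85]},{"delta_pos":[0.45,-0.94,0],"dr":[0,0,-2.85]},{"delta_pos":[0.45,-0.94,0],"dr":[0,0,-2.85]},{"delta_pos":[0.45,-0.94,0],"dr":[0,0,-2.85]},{"delta_pos":[0.45,-0.94,0],"dr":[0,0,-2.85]},{"delta_pos":[0.45,-0.94,0],"dr":[0,0,-2.85]}]'
python3 -m handwheel '[{"delta_pos":[0.45,-0.94,0],"dr":[0,0,-2.85]},{"delta_pos":[0.45,-0.94,0],"dr":[0,0,-2.85]},{"delta_pos":[0.45,-0.94,0],"dr":[0,0,-2.85]},{"delta_pos":[0.45,-0.94,0],"dr":[0,0,-2.85]},{"delta_pos":[0.45,-0.94,0],"dr":[0,0,-2.85]},{"delta_pos":[0.45,-0.94,0],"dr":[0,0,-2.85]},{"delta_pos":[0.45,-0.94,0],"dr":[0,0,-2.85]},{"delta_pos":[0,0,0],"dr":[0,0,0]}]'
python3 - <<'E'
from h import *
ms=lambda c,n:[(np.round(x['location'],1).tolist(),round(x['conf'],2)) for x in mark_of(c,n)]
save('wrist','w0.png')
for n in('lift_grip','plate','lift','lift_rear','cassette_a_slot'):
  for u,c in ms('wrist',n):
    o,d=ray('wrist',u); zz={'lift_grip':.1668,'cassette_a_slot':.078}.get(n,.118); print(n,u,c,(o+d*(zz-o[2])/d[2]).round(4))
print(get_state()['q'],get_state()['t'],np.linalg.inv(np.array(calibration('wrist')['extrinsics']))[:3].round(3))
E
```

```text
t: 2.4
eef_pos: [0.3514, 0.3563, 0.282]
ee_rot: [-3.141, 0.0, -0.825]
force: [0.2, 0.6, 0.1]
width: 0.0877
gripper_force: 0.0
t: 3.4
eef_pos: [0.4865, 0.0743, 0.2819]
ee_rot: [-3.141, 0.0, -1.323]
force: [0.3, 0.6, -0.3]
width: 0.0878
gripper_force: 0.0
t: 4.2
eef_pos: [0.5815, -0.1246, 0.2809]
ee_rot: [3.141, -0.001, -1.673]
force: [-0.2, -0.4, -0.5]
width: 0.0874
gripper_force: 0.0
lift_grip [214.5, 294.1] 0.72 [ 0.6599 -0.0859  0.1668]
plate [380.6, 268.1] 0.89 [ 0.5347 -0.0718  0.118 ]
plate [314.1, 54.1] 0.89 [ 0.5729 -0.2398  0.118 ]
plate [140.1, 253.7] 0.61 [ 0.7311 -0.1041  0.118 ]
lift [379.2, 265.6] 0.72 [ 0.5357 -0.0737  0.118 ]
cassette_a_slot [375.8, 392.3] 0.85 [0.5422 0.0889 0.078 ]
[ 1.23588179e-01  2.02801800e-01 -1.20185461e-01 -6.82033300e-05
 -1.24737367e+00 -2.20225784e-01] 4.5 [[-0.995  0.091  0.031  0.571]
 [ 0.097  0.946  0.311 -0.206]
 [-0.001  0.312 -0.95   0.421]]
```

View pics/w0.png

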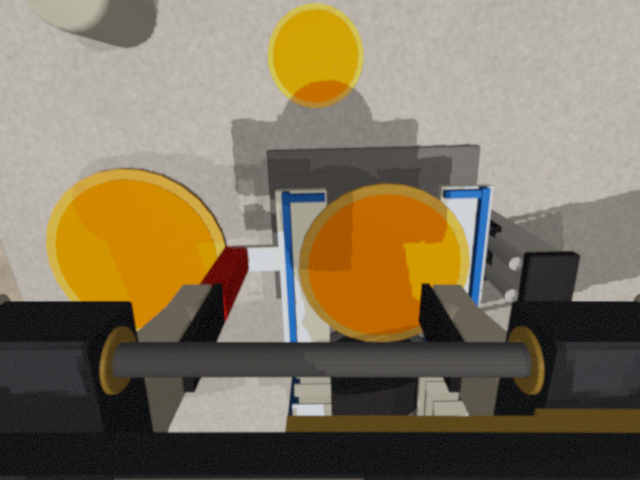

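The wrist view shows the lift with the plate at about (381,268), and the red handle between the left finger and the table at about (225,275). The lift axes match the tool to within about 1°. Next I grasp the handle.

```bash
python3 -m handwheel '[{"delta_pos":[0.9,0.4,0],"dr":[0,0,0.5]},{"delta_pos":[0.9,0.4,0],"dr":[0,0,0.5]},{"delta_pos":[0.88,0.42,0],"dr":[0,0,0]},{"delta_pos":[0,0,0],"dr":[0,0,0]}]' -1
python3 - <<'E'
from h import *
save('wrist','w1.png')
P=None
for n in('lift_grip','plate'):
  for x in mark_of('wrist',n):
    u=x['location'];o,d=ray('wrist',u); zz={'lift_grip':.1668}.get(n,.118); print(n,np.round(u),x['conf'],(o+d*(zz-o[2])/d[2]).round(4))
    if n=='lift_grip' : print(proj('wrist',[.662,-.087,.167]))
E
```

```text
t: 4.9
eef_pos: [0.663, -0.083, 0.2806]
ee_rot: [3.141, -0.0, -1.649]
force: [-0.1, -0.4, 0.0]
width: 0.0876
gripper_force: 0.0
lift_grip [325. 226.] 0.61 [ 0.6569 -0.0905  0.1668]
[318.0290824  231.64791271]
plate [480. 213.] 0.9 [ 0.5339 -0.0768  0.118 ]
plate [401.   0.] 0.69 [ 0.5941 -0.2314  0.118 ]
plate [201. 207.] 0.65 [ 0.754  -0.0989  0.118 ]
```

```bash
python3 -m handwheel '[{"delta_pos":[-0.1,-0.13,-0.8],"dr":[0,0,0]},{"delta_pos":[0,0,-0.9],"dr":[0,0,0]},{"delta_pos":[0,0,-0.9],"dr":[0,0,0]},{"delta_pos":[0,0,-0.8],"dr":[0,0,0]},{"delta_pos":[0,0,-0.3],"dr":[0,0,0]},{"delta_pos":[0,0,0],"dr":[0,0,0]}]' -1
python3 -m handwheel '[{"delta_pos":[0,0,0],"dr":[0,0,0]},{"delta_pos":[0,0,0],"dr":[0,0,0]},{"delta_pos":[0,0,0],"dr":[0,0,0]},{"delta_pos":[0,0,0],"dr":[0,0,0]},{"delta_pos":[0,0,0],"dr":[0,0,0]},{"delta_pos":[0,0,0],"dr":[0,0,0]}]' 1 30
```

```text
t: 5.65
eef_pos: [0.6569, -0.0894, 0.1699]
ee_rot: [3.14, -0.0, -1.651]
force: [0.6, 0.4, 0.6]
width: 0.0877
gripper_force: 0.0
t: 6.25
eef_pos: [0.658, -0.0892, 0.1707]
ee_rot: [-3.141, 0.0, -1.651]
force: [-0.4, 1.0, -0.1]
width: 0.0453
gripper_force: 0.0
```

```bash
python3 -m handwheel '[{"delta_pos":[0,0,0],"dr":[0,0,0]},{"delta_pos":[0,0,0],"dr":[0,0,0]},{"delta_pos":[0,0,0],"dr":[0,0,0]},{"delta_pos":[0,0,0],"dr":[0,0,0]},{"delta_pos":[0,0,0],"dr":[0,0,0]}]' 1 30
```

```text
t: 6.75
eef_pos: [0.6615, -0.0895, 0.1713]
ee_rot: [-3.135, -0.0, -1.651]
force: [12.9, -3.6, -4.4]
width: 0.0216
gripper_force: 30.0
```

```bash
python3 -m handwheel '[{"delta_pos":[0.13,0,0],"dr":[0,0,0]},{"delta_pos":[0,0,-0.13],"dr":[0,0,0]},{"delta_pos":[0,0,-0.2],"dr":[0,0,0]},{"delta_pos":[0,0,-0.2],"dr":[0,0,0]},{"delta_pos":[0,0,-0.2],"dr":[0,0,0]},{"delta_pos":[0,0,-0.2],"dr":[0,0,0]},{"delta_pos":[0,0,-0.2],"dr":[0,0,0]},{"delta_pos":[0,0,-0.15],"dr":[0,0,0]},{"delta_pos":[0,0,0],"dr":[0,0,0]},{"delta_pos":[0,0,0],"dr":[0,0,0]}]'
python3 - <<'E'
from h import *
save('wrist','w2.png'); save('scene','s1.png')
s=get_state();print(s['eef_pos'],s['force'],s['t'])
im=cv2.imread('pics/s1.png')[190:310,240:440];w=cv2.imread('pics/w2.png')
im=cv2.resize(im,(800,480),interpolation=cv2.INTER_CUBIC);cv2.imwrite('pics/s1c.png',im)
E
```

```text
t: 7.75
eef_pos: [0.6617, -0.0895, 0.1317]
ee_rot: [3.141, -0.0, -1.652]
force: [-0.4, -3.6, -2.1]
width: 0.0218
gripper_force: 30.0
[ 0.66163107 -0.08948138  0.13173645] [ 0.25382493 -3.98881752 -3.00744836] 7.85
```

View pics/w2.png

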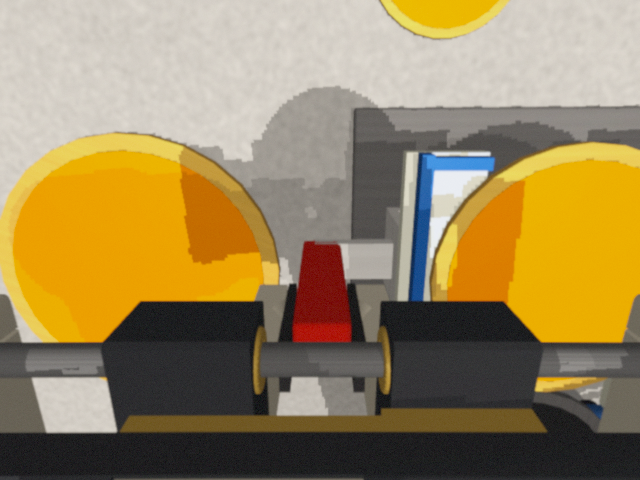

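The handle is held (red post at about (322,290) between the pads) and the table is lowered by about 40 mm. I now release it and look at the mouth from the rear with the tool tilted.

```bash
python3 -m handwheel '[{"delta_pos":[0,0,0],"dr":[0,0,0]},{"delta_pos":[0,0,0],"dr":[0,0,0]},{"delta_pos":[0,0,0],"dr":[0,0,0]},{"delta_pos":[0,0,0],"dr":[0,0,0]},{"delta_pos":[0,0,0.7],"dr":[0,0,0]},{"delta_pos":[0,0,0.9],"dr":[0,0,0]},{"delta_pos":[0,0,0.9],"dr":[0,0,0]},{"delta_pos":[0,0,0.3],"dr":[0,0,0]}]' -1
python3 -m handwheel '[{"delta_pos":[-0.7,0.3,0],"dr":[8,0,0]},{"delta_pos":[-0.7,0.3,0],"dr":[8,0,0]},{"delta_pos":[-0.7,0.4,0],"dr":[8,0,0]},{"delta_pos":[-0.7,0.4,0],"dr":[8,0,0]},{"delta_pos":[-0.7,0.4,0],"dr":[8,0,0]},{"delta_pos":[0,0,0],"dr":[0,0,0]},{"delta_pos":[0,0,0],"dr":[0,0,0]}]'
python3 - <<'E'
from h import *
save('wrist','w3.png')
for n in('lift','plate','cassette_a_slot','lift_rear'):
  for x in mark_of('wrist',n):print(n,np.round(x['location'],1),x['conf'])
y=np.deg2rad(-5.5);o=np.array([.535,-.075,.078]);R=np.array([[np.cos(y),-np.sin(y)],[np.sin(y),np.cos(y)]])
for p in([45,89],[85,89],[-45,89],[-85,89],[45,122],[45,132],[-45,122],[-45,132],[79,132],[0,152]):
  q=R@(np.array(p)/1e3);print(p,proj('wrist',[o[0]+q[0],o[1]+q[1],.078]).round(1))
E
```

```text
t: 8.65
eef_pos: [0.6632, -0.0892, 0.2197]
ee_rot: [-3.137, 0.0, -1.651]
force: [0.1, -0.4, 0.5]
width: 0.0803
gripper_force: 0.0
t: 9.35
eef_pos: [0.5568, -0.0366, 0.2155]
ee_rot: [3.073, 0.694, -1.679]
force: [0.6, -0.5, 0.4]
width: 0.0877
gripper_force: 0.0
plate [342.6  30.8] 0.8
cassette_a_slot [334.8 218.8] 0.77
[45, 89] [268.5 152.6]
[85, 89] [209.3 153.3]
[-45, 89] [397.9 151.1]
[-85, 89] [453.9 150.4]
[45, 122] [271.9 183.2]
[45, 132] [272.8 191.4]
[-45, 122] [389.3 181.3]
[-45, 132] [387.  189.4]
[79, 132] [228.6 192.1]
[0, 152] [329.  205.4]
```

View pics/w3.png

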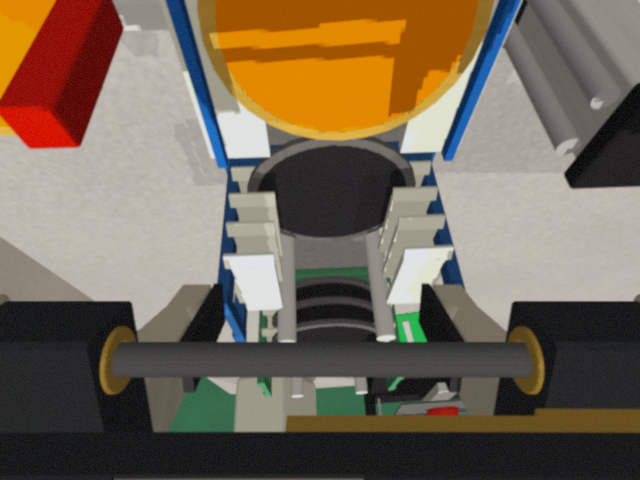

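```bash
python3 - <<'E'
import cv2
im=cv2.imread('pics/w3.png');a=im[135:265,205:295];b=im[135:265,380:470]
c=cv2.resize(cv2.hconcat([a,b]),None,fx=4.4,fy=4.4,interpolation=cv2.INTER_CUBIC)
for r in range(140,265,20): cv2.putText(c,str(r),(380,int((r-135)*4.4)),0,.4,(0,0,255),1);cv2.line(c,(385,int((r-135)*4.4)),(405,int((r-135)*4.4)),(0,0,255),1)
for i,x0 in((0,205),(90,380)):
  for k in range(10,90,20):cv2.putText(c,str(x0+k),(int((i+k)*4.4),10),0,.4,(0,0,255),1)
cv2.imwrite('pics/w3c.png',c);print(c.shape)
E
```

```text
(572, 792, 3)
```

View pics/w3c.png

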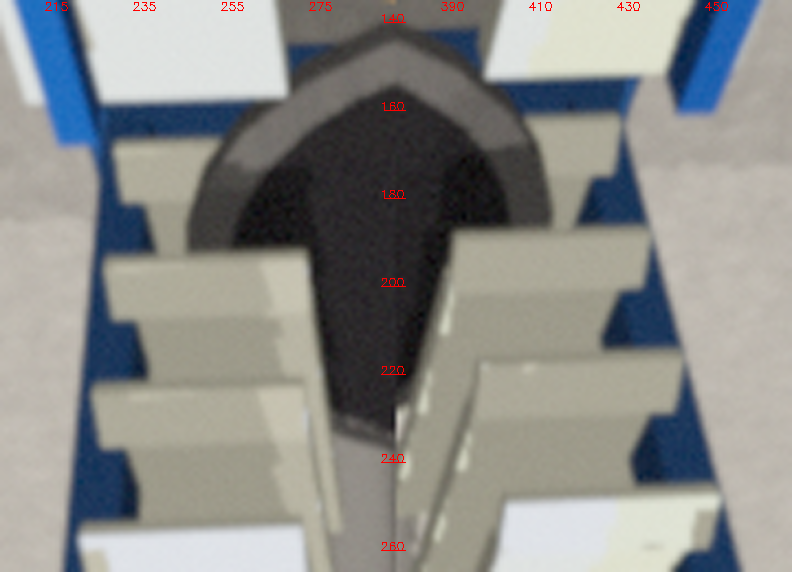

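```bash
cat > fit.py <<'E'
from h import *
from scipy.optimize import least_squares
L=[((45,89),(270.5,156.6)),((-45,89),(400.2,153.2))]
C=[(2,45,274.8,191.8),(2,-45,393.4,187.3),(2,79,228.4,193.9),(2,-79,438.2,186.4),(3,45,273.9,222),(3,79,225.9,223),(3,-45,399,216.8),(3,-79,445.5,214.3),
(4,45,273.9,253.9),(4,79,222.7,254.5),(4,-45,404.8,248.6),(4,-79,454,245.7),(1,79,230.5,167),(1,-79,431,160.7)]
Rr=[(2,76,207.7),(2,-76,200.9),(3,76,236.8),(3,-76,228.9)]
def w(p,x,y,z): c,s=np.cos(p[3]),np.sin(p[3]);return [p[0]+c*x-s*y,p[1]+s*x+c*y,p[2]+z]
def fc(p,full=False):
    r=[]
    for k,x,u,v in C: r+=list(proj('wrist',w(p,x/1e3,-.030,.026*(k-2)+p[4]))-[u,v])
    for k,x,v in Rr: r.append((proj('wrist',w(p,x/1e3,-.020,.026*(k-2)))[1]-v)*.7)
    return r
f=least_squares(fc,[.545,.078,.078,-.1,-.006],loss='soft_l1',x_scale=.01);print('cassette',f.x.round(4),f.cost,np.abs(f.fun).max());print(np.round(f.fun,1))
def fl(p): 
    r=[]
    for (x,y),uv in L:r+=list(proj('wrist',w([*p,f.x[3]],x/1e3,y/1e3,0))-uv)
    return r
g=least_squares(fl,[.535,-.075,.078],x_scale=.01);print('lift',g.x.round(4),np.round(g.fun,1))
c,s=np.cos(f.x[3]),np.sin(f.x[3]);d=f.x[:3]-g.x;print('slot in lift',c*d[0]+s*d[1],-s*d[0]+c*d[1],d[2])
E
python3 fit.py
```

```text
cassette [ 0.5468  0.0759  0.0919 -0.0678 -0.0057] 2.2623444405697946 0.8536240735002707
[-0.5  0.4  0.3  0.8  0.1 -0.1  0.   0.1 -0.1 -0.8 -0.1 -0.1 -0.  -0.3
  0.1  0.4 -0.6 -0.9  0.1  0.6  0.  -0.8 -0.2  0.2  0.5  0.3  0.4  0.
  0.  -0.2  0.1  0.1]
lift [ 0.5363 -0.0742  0.08  ] [ 0.   0.4 -0.  -0.4]
slot in lift 0.00028087653816186685 0.15048934492856253 0.011851886775582313
```

The tilted view shows the tine fronts at rows 153–157 and the slot 2 ledges at about rows 187–208. The fit has a residual under 1 px and puts the slot about 11 mm above the table. I regrasp the handle and raise it.

```bash
python3 -m handwheel '[{"delta_pos":[0.7,-0.35,0],"dr":[-8,0,0]},{"delta_pos":[0.7,-0.35,0],"dr":[-8,0,0]},{"delta_pos":[0.7,-0.35,0.05],"dr":[-8,0,0]},{"delta_pos":[0.7,-0.35,0.05],"dr":[-8,0,0]},{"delta_pos":[0.7,-0.36,0],"dr":[-8,0,0]},{"delta_pos":[0,0,0],"dr":[0,0,0]}]' -1
python3 -m handwheel '[{"delta_pos":[0,0,-0.7],"dr":[0,0,0]},{"delta_pos":[0,0,-0.8],"dr":[0,0,0]},{"delta_pos":[0,0,-0.8],"dr":[0,0,0]},{"delta_pos":[0,0,-0.6],"dr":[0,0,0]},{"delta_pos":[0,0,0],"dr":[0,0,0]}]'
```

```text
t: 10.2
eef_pos: [0.664, -0.0847, 0.219]
ee_rot: [-3.14, -0.006, -1.645]
force: [-0.4, 0.2, -1.0]
width: 0.0874
gripper_force: 0.0
t: 10.7
eef_pos: [0.6601, -0.0874, 0.1295]
ee_rot: [3.137, 0.0, -1.651]
force: [-0.8, -0.1, 0.8]
width: 0.0879
gripper_force: 0.0
```

```bash
python3 -m handwheel '[{"delta_pos":[0.06,-0.05,0],"dr":[0,0,0]},{"delta_pos":[0,0,0],"dr":[0,0,0]},{"delta_pos":[0,0,0],"dr":[0,0,0]},{"delta_pos":[0,0,0],"dr":[0,0,0]},{"delta_pos":[0,0,0],"dr":[0,0,0]},{"delta_pos":[0,0,0],"dr":[0,0,0]},{"delta_pos":[0,0,0],"dr":[0,0,0]},{"delta_pos":[0,0,0],"dr":[0,0,0]},{"delta_pos":[0,0,0],"dr":[0,0,0]},{"delta_pos":[0,0,0],"dr":[0,0,0]}]' 1 30
python3 -m handwheel '[{"delta_pos":[0,0,0],"dr":[0,0,0]},{"delta_pos":[0,0,0.12],"dr":[0,0,0]},{"delta_pos":[0,0,0.12],"dr":[0,0,0]},{"delta_pos":[0,0,0.13],"dr":[0,0,0]},{"delta_pos":[0,0,0],"dr":[0,0,0]},{"delta_pos":[0,0,0],"dr":[0,0,0]},{"delta_pos":[0,0,0],"dr":[0,0,0]}]'
```

```text
t: 11.7
eef_pos: [0.6617, -0.0894, 0.1316]
ee_rot: [3.138, -0.0, -1.652]
force: [-5.9, 1.7, 1.8]
width: 0.0215
gripper_force: 30.0
t: 12.4
eef_pos: [0.6617, -0.0894, 0.1426]
ee_rot: [3.138, -0.0, -1.652]
force: [-7.8, 1.2, -4.2]
width: 0.0219
gripper_force: 30.0
```

```bash
python3 -m handwheel '[{"delta_pos":[0,0,0],"dr":[0,0,0]},{"delta_pos":[0,0,0],"dr":[0,0,0]},{"delta_pos":[0,0,0],"dr":[0,0,0]},{"delta_pos":[0,0,0],"dr":[0,0,0]},{"delta_pos":[0,0,0.6],"dr":[0,0,0]},{"delta_pos":[0,0,0.9],"dr":[0,0,0]},{"delta_pos":[0,0,0.9],"dr":[0,0,0]}]' -1
python3 -m handwheel '[{"delta_pos":[-0.7,0.3,0],"dr":[8,0,0]},{"delta_pos":[-0.7,0.3,0],"dr":[8,0,0]},{"delta_pos":[-0.7,0.4,0],"dr":[8,0,0]},{"delta_pos":[-0.7,0.4,0],"dr":[8,0,0]},{"delta_pos":[-0.7,0.4,0],"dr":[8,0,0]},{"delta_pos":[0,0,0],"dr":[0,0,0]},{"delta_pos":[0,0,0],"dr":[0,0,0]}]'
python3 - <<'E'
from h import *
save('wrist','w4.png')
im=cv2.imread('pics/w4.png');a=im[135:265,205:295];b=im[135:265,380:470]
c=cv2.resize(cv2.hconcat([a,b]),None,fx=4.4,fy=4.4,interpolation=cv2.INTER_CUBIC)
cv2.imwrite('pics/w4c.png',c)
y=-.0678;o=np.array([.5465,.0759,.0919]);c,s=np.cos(y),np.sin(y)
for z in(-2,0,2):
  for x,yy in((45,-63),(-45,-63),(45,-30),(-45,-30)):
    x/=1e3;yy/=1e3;q=proj('wrist',[o[0]+c*x-s*yy,o[1]+s*x+c*yy,o[2]+z/1e3-(.006 if yy>-.04 else 0)])
    print(z,x,yy,q.round(1),'crop',((q-[205 if x>0 else 380-90,135])*4.4).round(0))
E
```

```text
t: 13.1
eef_pos: [0.6638, -0.0896, 0.2162]
ee_rot: [-3.142, -0.0, -1.651]
force: [-0.3, 0.5, -0.1]
width: 0.0723
gripper_force: 0.0
t: 13.8
eef_pos: [0.559, -0.0372, 0.2151]
ee_rot: [3.074, 0.693, -1.678]
force: [1.0, 1.1, -0.1]
width: 0.0875
gripper_force: 0.0
-2 0.045 -0.063 [273.9 169.6] crop [303. 152.]
-2 -0.045 -0.063 [406.1 165. ] crop [511. 132.]
-2 0.045 -0.03 [278.2 192.7] crop [322. 254.]
-2 -0.045 -0.03 [396.7 188.3] crop [469. 235.]
0 0.045 -0.063 [273.8 171.9] crop [303. 162.]
0 -0.045 -0.063 [406.6 167.2] crop [513. 142.]
0 0.045 -0.03 [278.2 194.8] crop [322. 263.]
0 -0.045 -0.03 [397.1 190.4] crop [471. 244.]
2 0.045 -0.063 [273.8 174.2] crop [303. 172.]
2 -0.045 -0.063 [407.  169.5] crop [515. 152.]
2 0.045 -0.03 [278.2 196.9] crop [322. 272.]
2 -0.045 -0.03 [397.5 192.5] crop [473. 253.]
```

View pics/w4c.png

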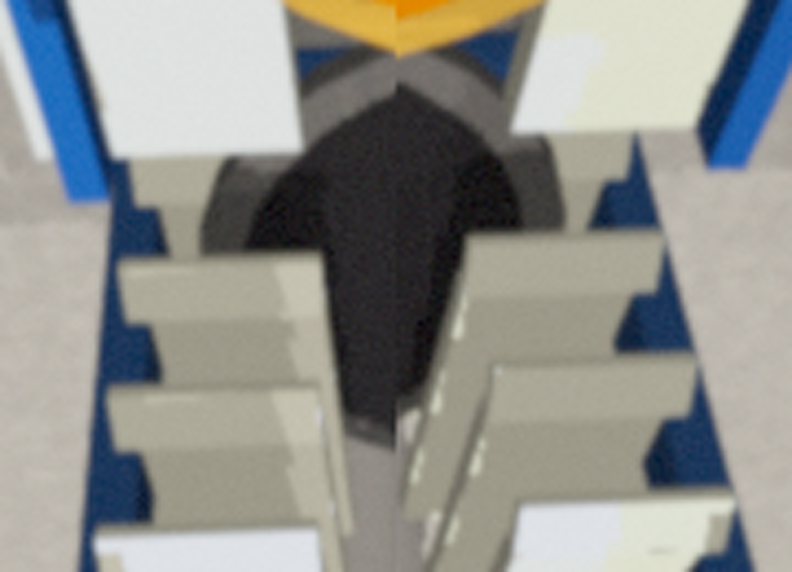

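The crop shows the tine fronts at (301,152) and (511,132), and the slot 2 ledge corners at (322,254) and (468,236). Both fit the model at the same height, so the table is level with the slot. Next I go behind the plate with the fingers closed.

```bash
python3 -m handwheel '[{"delta_pos":[-0.1,-0.95,0],"dr":[-8,0,0]},{"delta_pos":[-0.15,-0.95,0],"dr":[-8,0,0]},{"delta_pos":[-0.15,-0.95,0],"dr":[-8,0,0]},{"delta_pos":[-0.15,-0.95,0],"dr":[-8,0,0]},{"delta_pos":[-0.15,-0.95,0],"dr":[-8,0,0]},{"delta_pos":[0,0,-0.8],"dr":[0,0,0]},{"delta_pos":[0,0,-0.8],"dr":[0,0,0]},{"delta_pos":[0,0,0],"dr":[0,0,0]},{"delta_pos":[0,0,0],"dr":[0,0,0]},{"delta_pos":[0,0,0],"dr":[0,0,0]}]' 1 30
python3 - <<'E'
from h import *
save('wrist','w5.png')
for n in('plate','lift_rear','lift'):
  for x in mark_of('wrist',n):
    u=x['location'];o,d=ray('wrist',u); print(n,np.round(u),x['conf'],(o+d*(.0915-o[2])/d[2]).round(4))
E
```

```text
t: 14.85
eef_pos: [0.5392, -0.1778, 0.169]
ee_rot: [-3.139, -0.001, -1.65]
force: [1.2, -0.1, 0.7]
width: 0.0132
gripper_force: 0.0
plate [ 52. 347.] 0.76 [ 0.715  -0.1286  0.0915]
plate [337. 395.] 0.57 [ 0.5358 -0.0774  0.0915]
plate [267. 119.] 0.57 [ 0.5603 -0.2573  0.0915]
plate [14. 57.] 0.49 [ 0.6841 -0.2972  0.0915]
lift_rear [15. 56.] 0.52 [ 0.6825 -0.2978  0.0915]
```

View pics/w5.png

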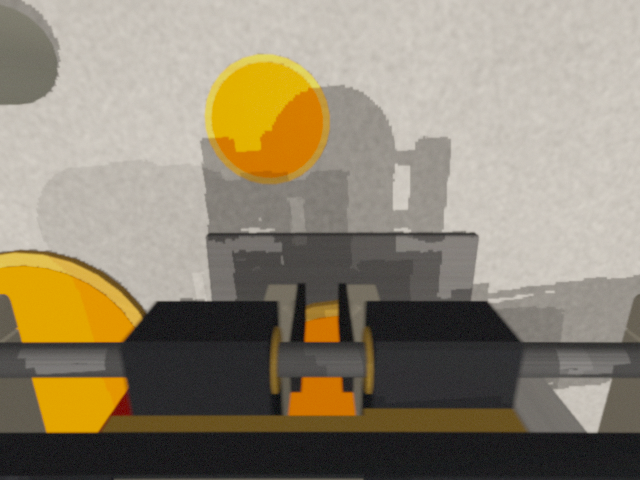

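The rear rim of the plate shows at about (322,305), ahead of the fingers, and they have clearance. I descend and then push.

```bash
python3 -m handwheel '[{"delta_pos":[0,0,-0.8],"dr":[0,0,0]},{"delta_pos":[0,0,-0.8],"dr":[0,0,0]},{"delta_pos":[0,0,-0.7],"dr":[0,0,0]},{"delta_pos":[0,0,0],"dr":[0,0,0]},{"delta_pos":[0.02,0.2,0],"dr":[0,0,0]},{"delta_pos":[0.02,0.2,0],"dr":[0,0,0]},{"delta_pos":[0.02,0.2,0],"dr":[0,0,0]},{"delta_pos":[0.02,0.2,0],"dr":[0,0,0]},{"delta_pos":[0.02,0.2,0],"dr":[0,0,0]}]' 1 30
```

```text
t: 15.95
eef_pos: [0.5411, -0.1475, 0.099]
ee_rot: [-3.14, -0.0, -1.651]
force: [-0.4, -2.0, 1.1]
width: 0.0007
gripper_force: 0.7
```

```bash
python3 -m handwheel '[{"delta_pos":[0.02,0.25,0],"dr":[0,0,0]},{"delta_pos":[0.02,0.25,0],"dr":[0,0,0]},{"delta_pos":[0.02,0.25,0],"dr":[0,0,0]},{"delta_pos":[0.02,0.25,0],"dr":[0,0,0]},{"delta_pos":[0.02,0.25,0],"dr":[0,0,0]},{"delta_pos":[0.02,0.25,0],"dr":[0,0,0]}]'
```

```text
t: 16.55
eef_pos: [0.5443, -0.1024, 0.0982]
ee_rot: [3.141, -0.0, -1.651]
force: [0.5, -1.2, 1.0]
width: 0.0005
gripper_force: 0.7
```

```bash
python3 -m handwheel '[{"delta_pos":[0.015,0.2,0.01],"dr":[0,0,0]},{"delta_pos":[0.015,0.2,0.01],"dr":[0,0,0]},{"delta_pos":[0.015,0.2,0.01],"dr":[0,0,0]},{"delta_pos":[0.015,0.2,0],"dr":[0,0,0]},{"delta_pos":[0.015,0.2,0],"dr":[0,0,0]}]'
python3 - <<'E'
from h import *
save('scene','s2.png');a=cv2.imread('pics/s2.png')[190:310,260:420]
cv2.imwrite('pics/s2c.png',cv2.resize(a,(800,600),interpolation=cv2.INTER_CUBIC))
E
```

```text
t: 17.05
eef_pos: [0.5465, -0.0726, 0.0991]
ee_rot: [3.141, 0.0, -1.651]
force: [-0.7, 0.1, -0.4]
width: 0.0004
gripper_force: 0.3
```

View pics/s2c.png

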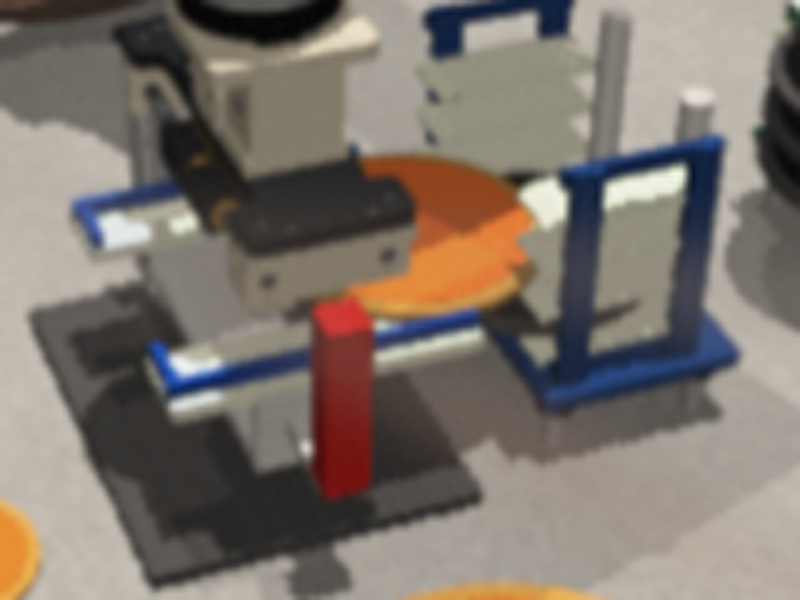

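The plate lies flat and is entering the cassette between the ledges (crop (520,220)), with low force. I continue, clear of the handle.

```bash
python3 -m handwheel '[{"delta_pos":[0.015,0.2,0],"dr":[0,0,0]},{"delta_pos":[0.015,0.2,0],"dr":[0,0,0]},{"delta_pos":[0.015,0.2,0],"dr":[0,0,0]},{"delta_pos":[0.015,0.2,0],"dr":[0,0,0]},{"delta_pos":[0.015,0.2,0],"dr":[0,0,0]},{"delta_pos":[0.015,0.2,0],"dr":[0,0,0]}]'
```

```text
t: 17.7
eef_pos: [0.5492, -0.0365, 0.0991]
ee_rot: [3.141, -0.0, -1.651]
force: [-0.0, -0.6, -0.7]
width: 0.0004
gripper_force: 0.3
```

```bash
python3 -m handwheel '[{"delta_pos":[0.01,0.15,0],"dr":[0,0,0]},{"delta_pos":[0.01,0.15,0],"dr":[0,0,0]},{"delta_pos":[0.01,0.15,0],"dr":[0,0,0]},{"delta_pos":[0.01,0.12,0],"dr":[0,0,0]},{"delta_pos":[0.01,0.12,0],"dr":[0,0,0]}]'
```

```text
t: 18.2
eef_pos: [0.5507, -0.016, 0.0992]
ee_rot: [3.142, -0.0, -1.651]
force: [0.6, -0.8, -0.0]
width: 0.0004
gripper_force: 0.3
```

```bash
for i in 1 2 3; do python3 -m handwheel '[{"delta_pos":[0.005,0.07,0],"dr":[0,0,0]},{"delta_pos":[0.005,0.07,0],"dr":[0,0,0]},{"delta_pos":[0,0,0],"dr":[0,0,0]}]' | egrep 'pos|^force'; done
```

```text
eef_pos: [0.5511, -0.0119, 0.0992]
force: [1.1, 0.3, 0.6]
eef_pos: [0.5514, -0.0078, 0.0992]
force: [0.2, -0.8, -0.3]
eef_pos: [0.5514, -0.0068, 0.0993]
force: [4.4, -19.3, -1.0]
```

Hard contact at about the expected position. I confirm with a little more push and a look.

```bash
python3 -m handwheel '[{"delta_pos":[0.003,0.05,0],"dr":[0,0,0]},{"delta_pos":[0,0,0],"dr":[0,0,0]}]' | egrep 'pos|^force'
python3 -m handwheel '[{"delta_pos":[-0.01,-0.3,0],"dr":[0,0,0]},{"delta_pos":[-0.04,-0.8,0],"dr":[0,0,0]},{"delta_pos":[-0.05,-0.9,0.5],"dr":[0,0,0]},{"delta_pos":[0,-0.9,0.9],"dr":[0,0,0]},{"delta_pos":[0,0,0.9],"dr":[0,0,0]},{"delta_pos":[0,0,0.9],"dr":[0,0,0]},{"delta_pos":[0,0,0.9],"dr":[0,0,0]},{"delta_pos":[0,0.9,0],"dr":[8,0,0]},{"delta_pos":[0,0.9,0],"dr":[8,0,0]},{"delta_pos":[0,0,0],"dr":[0,0,0]}]' -1
python3 - <<'E'
from h import *
a=save('wrist','w6.png');b=save('scene','s3.png')[170:310,270:430]
c=np.hstack([cv2.resize(a[:360],(426,240)),cv2.resize(b,(274,240))]);cv2.imwrite('pics/f.png',cv2.resize(c,(800,274))[:,:,::-1])
y=-.0678;o=np.array([.5468,.0759,.0919]);c,s=np.cos(y),np.sin(y)
print('home rim pred',proj('wrist',[o[0]+s*.07,o[1]-c*.07,o[2]+.006]),'ctr',proj('wrist',o))
for x in mark_of('wrist','plate')[:4]:
  u=x['location'];r,d=ray('wrist',u);print(np.round(u),x['conf'],(r+d*(.0919-r[2])/d[2]).round(4))
E
```

```text
eef_pos: [0.5514, -0.0065, 0.0994]
force: [5.9, -25.3, -1.5]
t: 20.3
eef_pos: [0.5494, -0.0347, 0.2225]
ee_rot: [3.119, 0.283, -1.657]
force: [0.3, -0.8, 0.4]
width: 0.0749
gripper_force: 0.0
home rim pred [330.42281678 236.96507936] ctr [330.02488804 301.66231397]
[330. 295.] 0.89 [0.5454 0.0682 0.0919]
[ 19. 120.] 0.69 [ 0.7242 -0.0932  0.0919]
```

View pics/f.png

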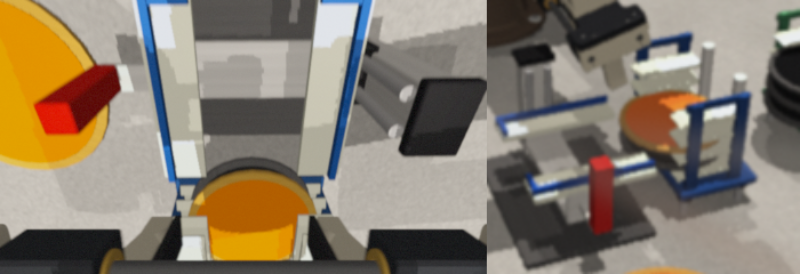

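The plate sits in slot 2 above the stored dark one. I check its rim position numerically.

```bash
python3 - <<'E'
from h import *
im=cv2.imread('pics/w6.png')
for r in range(196,250,2):print(r,im[r,326:336].mean(0).astype(int),end='; ')
y=-.0678;o=np.array([.5468,.0759,.0919]);c,s=np.cos(y),np.sin(y)
print()
for d in(0,-4,-8):
  for z in(0,.006,-.026,-.020):print(d,z,proj('wrist',[o[0]+s*(.07-d/1e3),o[1]-c*(.07-d/1e3),o[2]+z]).round(1)[1])
E
```

```text
196 [112 119 123]; 198 [113 119 123]; 200 [114 119 124]; 202 [113 120 124]; 204 [108 114 118]; 206 [81 86 89]; 208 [60 62 64]; 210 [63 66 69]; 212 [67 70 72]; 214 [65 68 71]; 216 [63 66 69]; 218 [48 50 51]; 220 [27 30 30]; 222 [29 52 68]; 224 [ 33  84 112]; 226 [ 39 101 134]; 228 [ 44 114 149]; 230 [ 45 118 155]; 232 [ 47 121 157]; 234 [ 45 117 156]; 236 [ 28 107 164]; 238 [  0  95 175]; 240 [  0  94 178]; 242 [  0  95 178]; 244 [  0  94 178]; 246 [  0  94 178]; 248 [  0  95 178]; 
0 0 232.3
0 0.006 236.9
0 -0.026 214.0
0 -0.02 218.0
-4 0 227.7
-4 0.006 232.3
-4 -0.026 209.6
-4 -0.02 213.6
-8 0 223.1
-8 0.006 227.6
-8 -0.026 205.2
-8 -0.02 209.1
```

```bash
python3 -c "
from station import *
print(job_done())"
```

```text
the job is handed in; nothing more can be done
None
```

The lift table is level with slot 2 of the docked blue cassette, and the plate lies flat in that slot, pushed to a hard stop (25 N) with its rim within about 1 mm of the stored plate's; the job is handed in at about 20 s, verdict not shown.

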